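Seat a vial cap with the bench cap press

ROBOT

A 7-joint arm with a two-finger parallel gripper is mounted at the origin on a cart in front of the work surface, level with it; the furniture and walls round the work are solid. World frame = base frame: x ahead of the robot, y to its left, z up, the work surface at z = 0. Lengths are in mm, angles in rad, forces in N, time in s.
With the tool pointing down it reaches from about 400 to 850 mm from the base axis. Payload 6.9 kg.
Tool frame: the origin (TCP) lies midway between the tips of the shut fingers; the grasp point (between the pads) lies 19 mm behind it; z points along the fingers, y is the direction in which the jaws open and shut (so a half turn about z gives the same grasp; the last joint's range is limited). The gripper opens to 85 mm and grips with 20 to 120 N. Pads are 22 mm wide; open, the fingers measure 114 mm over their backs; the gripper's body (76 mm by 85 mm) begins 54 mm behind the grasp point. The pads swing forward as they close: fully open they stand 13 mm farther back than shut.
Start: joints at [-1.183, 0.507, -0.238, 1.5, 0.126, 1.149, -0.155], TCP at [173.822, 600.33, 192.075] pointing down, gripper open.
Joint ranges: [-3.08, 3.08], [-0.24, 2.05], [-1.43, 1.35], [0, 2.5], [-1.52, 4.66], [0.17, 1.96], [-2.89, 2.89]. Speed limits (rad/s): [2.39, 2.39, 3.14, 3.14, 3.14, 3.14, 3.14].

INTERFACE

Orientations are given as a rotation vector (axis times angle).
In Python, from station import * gives the robot as it stands.
- The arm moves only by the tool apply_moves, never from a script. Its argument "motion" is one flat list of numbers, 5 for each row, row after row: the opening, from 0 (shut) to 1 (fully open), then the shift along the tool's x, y, z in cm, then the turn about the tool's z in degrees. In form: [grip, x, y, z, yaw, grip, x, y, z, yaw, ...]. A call has 1 to 8 rows; each row shifts and turns the commanded pose from where the row before left it, along the tool's axes as they then stand; what a row does not reach is not made up. A row lasts 1/12 s, in which the tool goes at most 41.7 mm and 7.16 degrees, less where a joint would pass 70% of its speed; a pose out of reach is approached as far as the arm can. A call is refused whole if a number of a shift passes 4.17 or a number of a turn 7.16, either way. A call with a gripper value outside its range is refused whole. The fingers move at their own pace and stop on an object; "grip_force" is the grip in N (left out, the last holds). Time passes only in rows, so rows that do not move let the fingers close. It gives the time, the measured TCP pose, the force and the opening at its end, in the units of the state.
- sense(): the state, without advancing time (a new reading comes with each control period).
- camera(name): name is "scene" or "top" or "wrist"; returns a dict with "color" (480x640x3 uint8, red, green, blue), "camera_matrix" (3x3 intrinsics, pixels), "R" (3x3) and "t" (3): a world point X has camera coordinates R X + t. Camera axes: x right, y down, z forward; pixel columns grow to the right and rows downward; lengths in mm; the calibration is good to about 2 mm. A picture is of the moment at which its call begins. There is no depth.
- job_done(): hands the job in, once; it reports no verdict.
The state is a dict: "time": time; "joint_positions": joint angles; "qvel": joint speeds; "effort": joint torques, N m; "tcp_pos": TCP position; "orientation": TCP orientation; "contact_force": force on the tool from outside, world axes, zero at the start; "ft_torque": the same for the moment, N m; "width": finger opening in mm.
Only numpy, scipy, OpenCV 4.12 (cv2) and the standard library are available. Lean on these libraries where they do the work, as an engineer would, in place of code of your own. Each camera call takes 0.05 s, during which the arm holds its last target.

TASK

Two spring-plunger cap presses stand on the bench; one of them holds a vial whose cap is not yet seated. Push that press's plunger knob straight down to its stop so the cap is pushed home, then let the plunger spring back up fully. Do not press the empty press.

Things in the scene. Friction and masses are not known exactly. Their poses are not given: they have to be found in the camera images.
- knob_top (a point): Centre of the flat top of the black mushroom knob (44 mm across, 20 mm tall) on the press that holds the vial; 172 mm above the bench when up, 152 mm at the stop, free from above; z up. The press is a fixed grey casting, base 120 x 84 x 16 mm, column (top 124 mm) 56 mm behind the plunger axis, guide under the knob 38 mm wide, top at 130 mm.
- plunger (a joint): Plunger of that press, a vertical slide: 0 m up (rest), grows as it is pressed, 0.020 m at its hard stop. The spring takes about 2 N to start and 8 N at the stop; the cap adds about 4 N over the last 8 mm. It springs back up by itself when released.
- cap_top (a point): Centre of the top of the white cap (21 mm across, 14 mm tall) on the amber vial (25 mm across) standing loosely upright in the nest ring of the press, under the plunger foot; z up along the vial. Cap top is 77 mm above the bench unseated, about 69 mm once the plunger has been to its stop. The cap stays where it is pushed.
- empty_plunger (a joint): Plunger of the other, identical press, whose nest is empty: 0 m up, 0.020 m at its stop. It must not be pressed.
There are look-alikes about, which are no part of the job. What is shaped like the part that bears empty_plunger but yellow is not meant. What is shaped like the part that bears cap_top but turquoise is not meant.

How it is judged:
By the outcome, as a careful person would: the job done as asked, in the order asked, and still so for the second after the job is handed in, with the robot touching nothing.
It also fails if it takes over 32 s, if anything falls off the work surface, if the arm or the gripper's body presses on something with over 40 N, if the wrist force passes 120 N, or if a joint passes its speed limit or range.

## Working session

There is one attempt and no reset: what is moved stays moved. The work goes in short steps, Python scripts to look and compute and a tool call to move; the robot and the scene stay as the last step left them, time stands still between calls to the robot, and variables do not carry over. Pictures are saved under pics/ and viewed, and the job is handed in when it is done.

Besides the shell and the picture viewer there is one more tool, called as name(argument=value, ...), one argument or row to a line, values as JSON. apply_moves: Moves the arm, as the interface text tells. Its arguments: {"type":"object","properties":{"motion":{"type":"array"},"grip_force":{"type":"number"}},"required":["motion"]}

```bash
mkdir -p pics; python3 - <<'E'
from station import *
import cv2,numpy as np
s=sense();print(s['time'],s['tcp_pos'],s['orientation'],s['contact_force'],s['width'])
for n in('scene','top'):
    c=camera(n);cv2.imwrite(f'pics/{n}0.png',c['color'][:,:,::-1]);print(n,c['camera_matrix'].tolist(),np.round(c['R'],3).tolist(),c['t'])
    np.savez(f'{n}0.npz',**c)
E
```

```text
0.0 [173.73030082 599.79156306 191.24125392] [-4.41188177e-01 -3.11023654e+00  2.70839368e-03] [-0.33775602  0.13447289 -0.80425384] 85.53830473060843
scene [[599.420223543483, 0.0, 309.67942565994355], [0.0, 599.420223543483, 237.0908601727613], [0.0, 0.0, 1.0]] [[0.961, -0.277, 0.011], [-0.092, -0.357, -0.93], [0.261, 0.892, -0.368]] [-474.85735524  174.70540855 1014.33337319]
top [[470.8882047458233, 0.0, 311.6275810036461], [0.0, 470.8882047458233, 238.5858166073627], [0.0, 0.0, 1.0]] [[0.0, -1.0, -0.022], [-0.986, 0.004, -0.169], [0.169, 0.022, -0.985]] [ -3.82753546 482.93392179 938.97616182]
```

View pics/scene0.png

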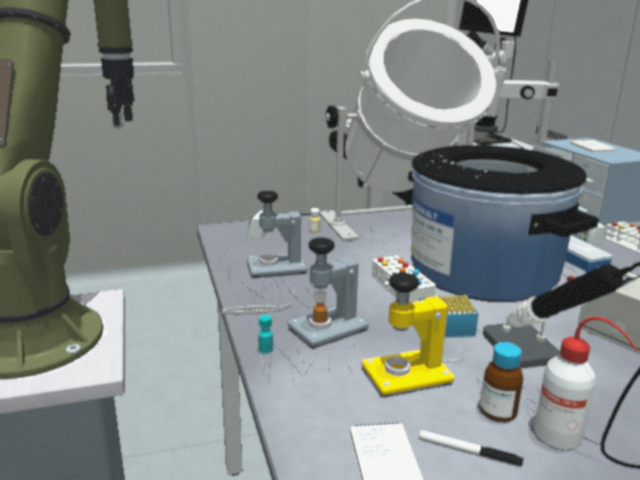

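View pics/top0.png

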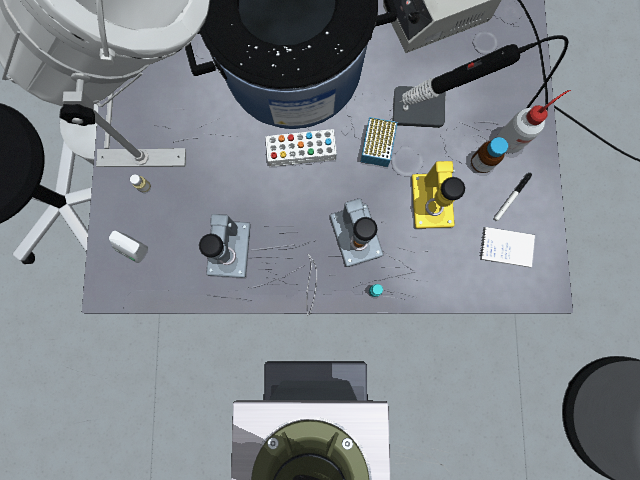

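```bash
cat > h.py <<'E'
import numpy as np,cv2
def ray(c,u,v):
    K=c['camera_matrix'];R=c['R'];t=c['t']
    return -R.T@t, R.T@np.linalg.inv(K)@np.array([u,v,1.])
def onz(c,u,v,z):
    o,d=ray(c,u,v);return o+d*(z-o[2])/d[2]
def proj(c,X):
    p=c['camera_matrix']@(c['R']@np.array(X,float)+c['t']);return p[:2]/p[2]
E
python3 - <<'E'
from h import *
T=dict(np.load('top0.npz'));S=dict(np.load('scene0.npz'))
for n,c,b in(('top',T,[(195,225,230,265),(350,215,380,245),(438,175,468,203)]),('scene',S,[(255,188,282,212),(305,236,338,264),(388,272,420,305)])):
    for x0,y0,x1,y1 in b:
        m=(c['color'][y0:y1,x0:x1].max(2)<60).astype(np.uint8)
        k,l,st,ce=cv2.connectedComponentsWithStats(m);i=1+st[1:,4].argmax()
        u,v=ce[i]+[x0,y0]
        print(n,u.round(1),v.round(1),st[i]+[x0,y0,0,0,0],[onz(c,u,v,z).round(1) for z in(162,172)])
a=S['color'][230:350,280:380,::-1];a=cv2.resize(a,None,fx=5,fy=5,interpolation=2)
b=T['color'][190:270,325:395,::-1];b=cv2.resize(b,(300,343),interpolation=2)
b=cv2.copyMakeBorder(b,0,600-343,0,0,0);cv2.imwrite('pics/crop0.png',np.hstack([a,b]))
E
```

```text
top 210.3 245.2 [199 234  25  24 425] [array([450.6, 177.5, 162. ]), array([449.1, 175.1, 172. ])]
top 363.8 229.9 [353 217  24  24 182] [array([ 477.8, -102.4,  162. ]), array([ 475.9, -101.5,  172. ])]
top 452.6 187.6 [441 177  24  23 331] [array([ 556.6, -267. ,  162. ]), array([ 553.8, -264.1,  172. ])]
scene 267.1 196.7 [258 192  19  11 154] [array([454. , 184.3, 162. ]), array([447.5, 153.8, 172. ])]
scene 321.0 245.7 [310 239  23  15 258] [array([483.7, -97.6, 162. ]), array([ 476.4, -120.7,  172. ])]
scene 403.3 282.4 [390 274  28  19 371] [array([ 558.3, -260.9,  162. ]), array([ 549.1, -279.7,  172. ])]
```

View pics/crop0.png

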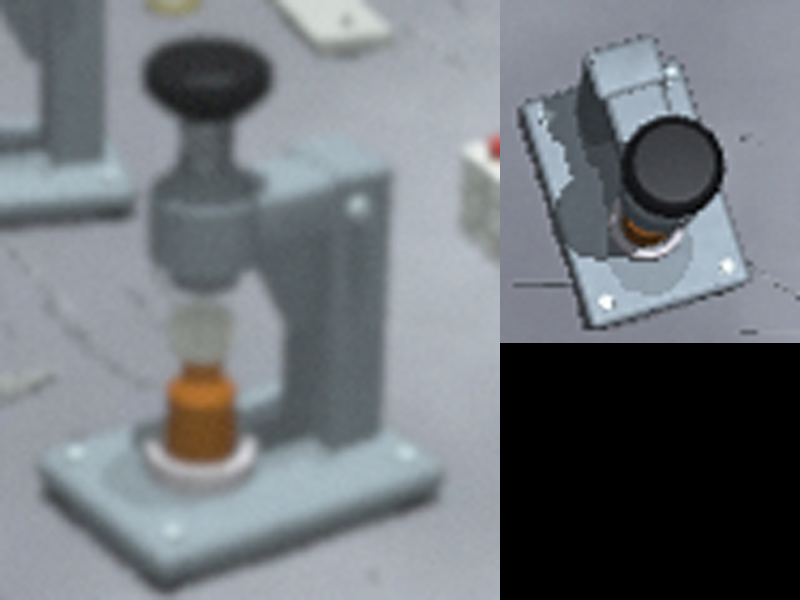

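The scene view has three candidate presses:
- **Left grey, (267,197):** its nest is empty.
- **Yellow, (403,282):** a look-alike.
- **Middle grey, (321,246) in scene and (365,229) in top:** it holds the amber vial with the white cap, so this is the target.

The crop confirms the vial. The knob top is at about (477.5, -103.5, 172), and both views agree.

I'll shut the fingers and rise first.

apply_moves(
  motion=[0,0,0,-3.5,0,0,0,0,-3.5,0,0,-1,-1,-3.0,0,0,-2.8,-2.8,0,0,0,-2.8,-2.8,0,0,0,-2.8,-2.8,0,0,0,-2.8,-2.8,0,0,0,-2.8,-2.8,0,0],
  grip_force=60,
)

```text
time: 0.77
tcp_pos: [276.6, 412.5, 291.8]
orientation: [-0.441, -3.11, 0.001]
contact_force: [1.1, -0.5, 0.5]
width: 0.2
```

apply_moves(
  motion=[0,-2.8,-2.7,0,0,0,-2.8,-2.7,0,0,0,-2.8,-2.7,0,0,0,-2.8,-2.7,0,0,0,-2.8,-2.7,0,0,0,-2.8,-2.7,0,0,0,-2.5,-2.8,0,0,0,-2.0,-3.4,0,0],
)

```text
time: 1.43
tcp_pos: [419.5, 138.7, 291.8]
orientation: [0.441, 3.11, 0.0]
contact_force: [1.1, -0.5, 0.6]
width: -0.0
```

apply_moves(
  motion=[0,-1.8,-3.1,0,0,0,-1.8,-3.1,0,0,0,-1.8,-3.1,0,0,0,-1.8,-3.1,0,0,0,-1.8,-3.1,0,0,0,-1.8,-3.1,0,0,0,-1.5,-3.1,0,0,0,0,0,0,0],
)

```text
time: 2.1
tcp_pos: [476.0, -110.2, 291.7]
orientation: [-0.455, -3.108, 0.006]
contact_force: [-0.6, 0.3, 0.2]
width: -0.4
```

```bash
python3 - <<'E'
from station import *
from h import *
s=sense();print(s['time'],s['tcp_pos'],s['contact_force'],s['joint_positions'])
for n in('scene','top','wrist'):
    c=camera(n);np.savez(f'{n}1.npz',**c);print(n,proj(c,s['tcp_pos']),proj(c,[477.5,-103.5,172]))
    cv2.imwrite(f'pics/{n}1.png',c['color'][:,:,::-1])
a=[cv2.imread(f'pics/{n}1.png') for n in('scene','wrist')]
cv2.imwrite('pics/both1.png',np.hstack([cv2.resize(i,(400,300)) for i in a]))
E
```

```text
2.1 [ 475.99463008 -110.21335845  291.7338733 ] [-0.59067102  0.2881578   0.15457261] [ 1.36927953e-03  2.21795734e-01  2.22698970e-01  1.67006951e+00
 -4.68381875e-02  1.25508916e+00  1.51324783e+00]
scene [320.06912461 172.11087691] [318.49752061 241.75981934]
top [376.18415005 215.46531512] [364.90811106 229.09222597]
wrist [304.32281293 272.01387136] [317.45303383 219.19650389]
```

View pics/both1.png

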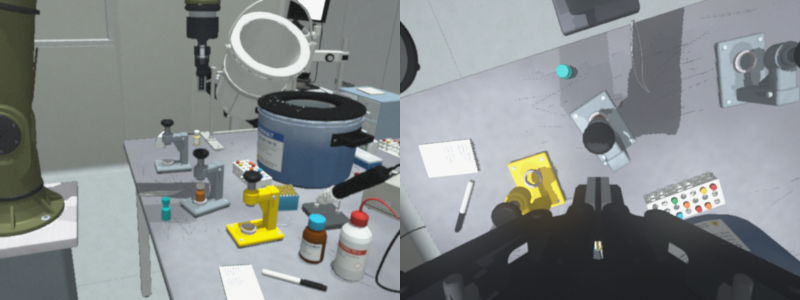

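apply_moves(
  motion=[0,0,0,0,0,0,0,0,0,0],
)

```text
time: 2.42
tcp_pos: [476.2, -100.9, 292.0]
orientation: [-0.437, -3.111, -0.001]
contact_force: [1.2, 0.4, -0.6]
width: -0.2
```

```bash
python3 - <<'E'
from station import *
from h import *
from scipy.spatial.transform import Rotation as Ro
s=sense();c=camera('wrist');np.savez('wrist2.npz',**c)
R=Ro.from_rotvec(s['orientation']).as_matrix()
print(s['time'],s['tcp_pos'],R.round(3).tolist(),proj(c,s['tcp_pos']))
x0,y0,x1,y1=280,180,350,250
m=(c['color'][y0:y1,x0:x1].max(2)<60).astype(np.uint8)
k,l,st,ce=cv2.connectedComponentsWithStats(m);i=1+st[1:,4].argmax()
print(ce[i]+[x0,y0],st[i]+[x0,y0,0,0,0],onz(c,*(ce[i]+[x0,y0]),172))
k=np.array([477.5,-103.5,172]);print((R.T@(k-s['tcp_pos'])).round(1))
cv2.imwrite('pics/w2.png',cv2.resize(c['color'][160:340,230:410,::-1],None,fx=3,fy=3))
E
```

```text
2.4167 [ 476.22949227 -100.948179    292.02734715] [[-0.961, 0.276, -0.0], [0.276, 0.961, 0.001], [0.0, 0.001, -1.0]] [316.55709714 268.37502099]Traceback (most recent call last):
  File "<stdin>", line 9, in <module>
ValueError: attempt to get argmax of an empty sequence
```

```bash
python3 - <<'E'
from station import *
from h import *
from scipy.spatial.transform import Rotation as Ro
s=sense();c=dict(np.load('wrist2.npz'))
R=Ro.from_rotvec(s['orientation']).as_matrix();print(s['time'],s['tcp_pos'])
k=np.array([477.5,-103.5,172]);print(proj(c,k),(R.T@(k-s['tcp_pos'])).round(1))
cv2.imwrite('pics/w2.png',cv2.resize(c['color'][160:340,230:410,::-1],None,fx=3,fy=3))
E
```

```text
2.4667 [ 476.26134311 -101.10252977  292.11412764]
[313.94501879 219.51303107] [ -1.9  -2.  120.1]
```

View pics/w2.png

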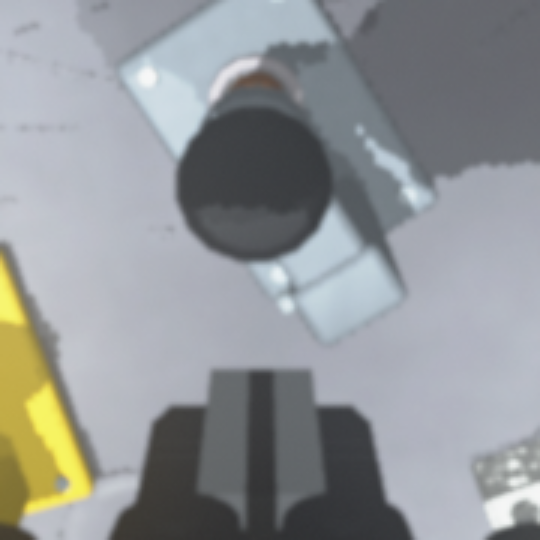

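The enlarged wrist crop shows the knob centred at about (315,222). I predicted (314,219.5), so they agree to about 1 mm. Its press has the amber vial in the nest. I'm descending.

apply_moves(
  motion=[0,-0.2,-0.2,3,0,0,0,0,3,0,0,0,0,3,0,0,0,0,1.8,0,0,0,0,0,0,0,0,0,0,0],
)

```text
time: 2.97
tcp_pos: [477.4, -104.2, 184.0]
orientation: [-0.439, -3.109, -0.0]
contact_force: [1.1, 1.3, -0.5]
width: -0.0
```

Now 12 mm above the knob. I'll press gradually.

apply_moves(
  motion=[0,0,0,0.6,0,0,0,0,0.6,0,0,0,0,0.4,0,0,0,0,0.4,0,0,0,0,0.4,0,0,0,0,0.4,0,0,0,0,0,0,0,0,0,0,0],
)

```text
time: 3.63
tcp_pos: [477.5, -105.0, 155.9]
orientation: [-0.441, -3.11, 0.0]
contact_force: [-0.4, 0.6, -0.4]
width: -0.1
```

The force is near zero where about 10 N is expected, so I need to look.

```bash
python3 - <<'E'
from station import *
from h import *
s=sense();print(s['time'],s['tcp_pos'],s['contact_force'],s['ft_torque'])
c=camera('scene');t=camera('top');np.savez('scene3.npz',**c)
print(proj(c,s['tcp_pos']))
s=sense();print(s['tcp_pos'],s['contact_force'])
cv2.imwrite('pics/s3.png',np.hstack([cv2.resize(c['color'][200:350,260:380,::-1],(480,600),interpolation=2),cv2.resize(t['color'][180:330,330:410,::-1],(320,600),interpolation=2)]))
E
```

```text
3.6333 [ 477.54038804 -104.99178935  155.91820631] [-0.37450299  0.55985653 -0.43835441] [-0.05619311 -0.00582414 -0.03774833]
[318.62512462 251.13032969]
[ 477.74993921 -105.07345267  156.19619047] [-0.60093263  0.29658562  0.39086705]
```

View pics/s3.png

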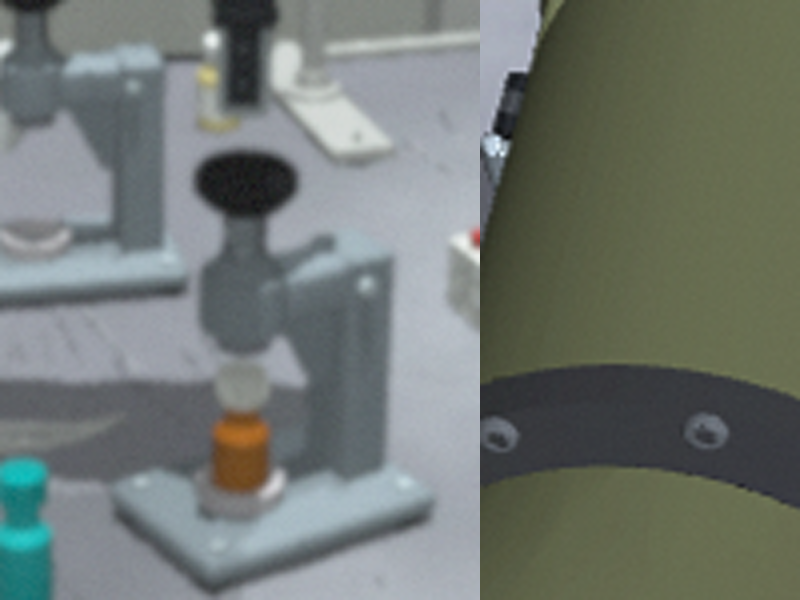

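```bash
python3 - <<'E'
from station import *
from h import *
c=camera('wrist');np.savez('wrist3.npz',**c);s=sense()
print(proj(c,s['tcp_pos']),proj(c,[477.5,-103.5,172]),s['tcp_pos'],-c['R'].T@c['t'])
S1=dict(np.load('scene1.npz'));S3=dict(np.load('scene3.npz'));S0=dict(np.load('scene0.npz'))
print(proj(S1,[476,-106,291.8]),proj(S3,s['tcp_pos']),proj(S0,[173.8,600.3,192]))
w=cv2.resize(c['color'][:,:,::-1],(400,300))
def cr(S,x,y):return cv2.resize(S['color'][y:y+100,x:x+133,::-1],(400,300),interpolation=2)
cv2.imwrite('pics/q3.png',np.vstack([np.hstack([w,cr(S1,250,110)]),np.hstack([cr(S3,250,180),cr(S0,50,50)])]))
E
```

```text
[316.56372155 268.55594847] [319.56044818 278.69791478] [ 477.83816502 -105.06140106  156.27514316] [413.40999909 -86.33624736 338.44049513]
[319.28533257 171.36914501] [318.81382811 250.92899865] [124.16919082 145.15977831]
```

View pics/q3.png

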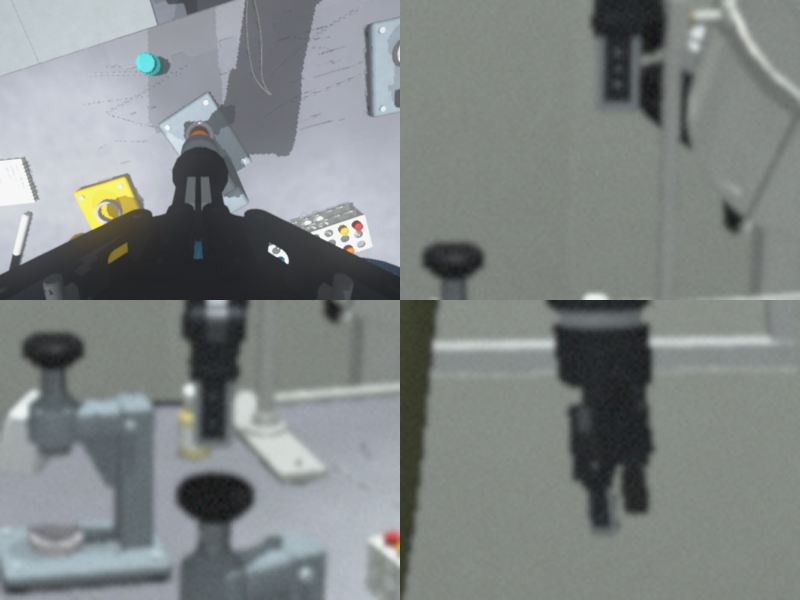

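```bash
python3 - <<'E'
from station import *
from h import *
c=dict(np.load('wrist3.npz'));S=dict(np.load('scene3.npz'));s=sense();p=s['tcp_pos']
for dz in(0,20,30,40,45): print(dz,proj(c,p+[0,0,dz]).round(1),proj(S,p+[0,0,dz]).round(1))
print(s['joint_positions'],c['R'].round(3).tolist(),s['width'])
cv2.imwrite('pics/w3.png',cv2.resize(c['color'][210:390,230:410,::-1],None,fx=3,fy=3))
E
```

```text
0 [316.6 268.6] [318.8 250.9]
20 [316.5 283.7] [319.  239.7]
30 [316.5 292.7] [319.1 234. ]
40 [316.5 302.7] [319.2 228.2]
45 [316.5 308.2] [319.3 225.3]
[ 0.01805626  0.33757313  0.20184334  1.90658657 -0.0844858   0.90515783
  1.54995511] [[0.278, 0.961, -0.0], [0.926, -0.268, 0.268], [0.257, -0.075, -0.964]] -0.0994644239003298
```

View pics/w3.png

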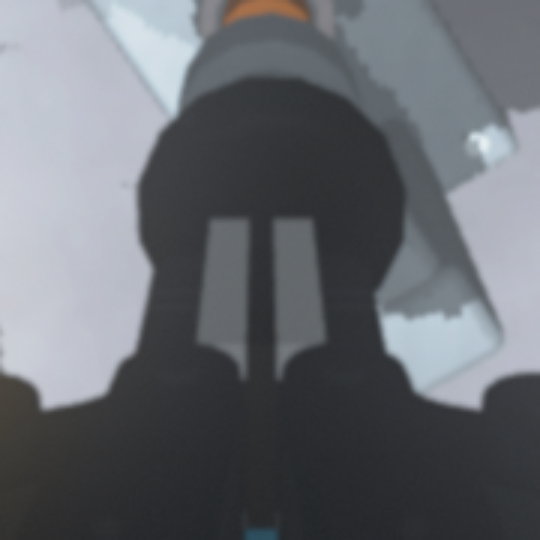

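```bash
python3 - <<'E'
from station import *
from h import *
W=dict(np.load('wrist3.npz'));S=dict(np.load('scene3.npz'))
print(W['camera_matrix'][0,0])
P=[c['camera_matrix']@np.c_[c['R'],c['t']] for c in(W,S)]
for a,b in (((317.4,282.7),(321,227)),((317.4,282.7),(315,228)),((317.4,279),(321,246))):
    X=cv2.triangulatePoints(*P,np.array(a,float),np.array(b,float)).ravel();X=X[:3]/X[3]
    print(X,proj(W,X),proj(S,X))
for z in (156,165,172,180,197):print(z,onz(W,317.4,282.7,z),onz(S,321,227,z))
E
```

```text
381.24655520511857
[ 478.11228084 -103.7436375   196.55603419] [319.83688191 302.75468774] [319.14642416 227.77522128]
[ 470.95037836 -102.52680729  196.1793273 ] [317.82012284 285.8537908 ] [314.70589748 228.1241942 ]
[ 481.01241719 -105.44105846  164.7490156 ] [317.61893692 280.6569546 ] [320.81357521 246.07671934]
156 [ 485.466971   -106.82347986  156.        ] [514.41420993   1.76305381 156.        ]
165 [ 481.91231748 -105.81282105  165.        ] [507.23943998 -21.05830403 165.        ]
172 [ 479.14758697 -105.02675309  172.        ] [501.65906335 -38.80824901 172.        ]
180 [ 475.98789496 -104.12838971  180.        ] [495.28149007 -59.09390043 180.        ]
197 [ 469.27354943 -102.21936753  197.        ] [ 481.72914683 -102.20090967  197.        ]
```

Triangulating the real fingertip from the scene and wrist views puts it at about (479, -105, 197). That is laterally right, but about 41 mm above the reported TCP. Knob position and force agree that the knob is untouched. I'll go on down by force rather than by the reported z.

apply_moves(
  motion=[0,0,0,0.8,0,0,0,0,0.6,0,0,0,0,0.4,0,0,0,0,0,0,0,0,0,0,0],
)

```text
time: 4.2
tcp_pos: [477.4, -105.0, 137.6]
orientation: [-0.441, -3.109, 0.0]
contact_force: [-0.2, -0.4, 0.0]
width: 0.3
```

apply_moves(
  motion=[0,0,0,0.3,0,0,0,0,0.3,0,0,0,0,0.3,0,0,0,0,0.0,0,0,0,0,0,0],
)

```text
time: 4.62
tcp_pos: [478.0, -105.1, 129.2]
orientation: [0.441, 3.11, -0.0]
contact_force: [0.2, -0.6, 3.5]
width: -0.2
```

```bash
python3 - <<'E'
from station import *
from h import *
c=camera('scene');w=camera('wrist');s=sense();print(s['time'],s['tcp_pos'],s['contact_force'])
np.savez('scene4.npz',**c)
cv2.imwrite('pics/s4.png',np.hstack([cv2.resize(c['color'][200:350,260:380,::-1],(400,500),interpolation=2),cv2.resize(w['color'][200:400,240:400,::-1],(400,500),interpolation=2)]))
E
```

```text
4.7167 [ 478.00023661 -105.07775371  129.36852857] [-0.84561548  0.40674386  2.87186096]
```

View pics/s4.png

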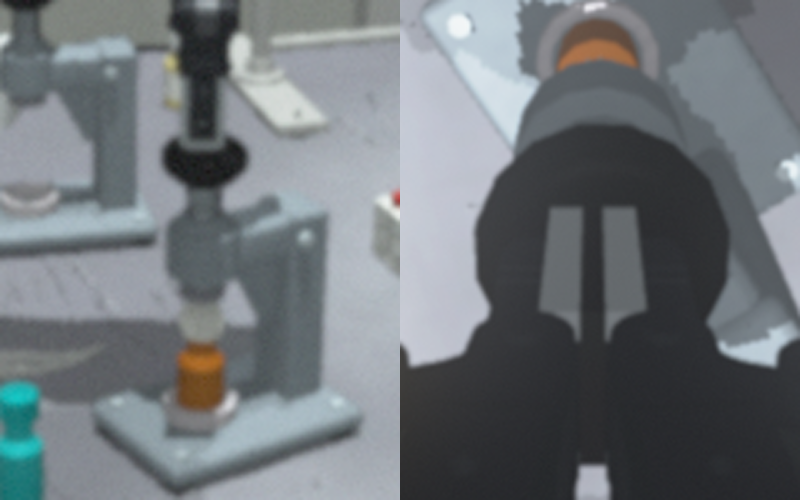

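The fingertip is on the centre of the knob top, at about (205,145) in the crop, with about 3 N. Now I'll press down to the stop.

apply_moves(
  motion=[0,0,0,0.4,0,0,0,0,0.4,0,0,0,0,0.4,0,0,0,0,0.4,0,0,0,0,0,0,0,0,0,0,0],
)

```text
time: 5.22
tcp_pos: [478.0, -105.1, 113.6]
orientation: [0.441, 3.109, 0.0]
contact_force: [-0.6, 0.8, 8.0]
width: 0.4
```

apply_moves(
  motion=[0,0,0,0.15,0,0,0,0,0.1,0,0,0,0,0,0,0,0,0,0,0],
)

```text
time: 5.55
tcp_pos: [478.1, -105.1, 112.7]
orientation: [0.441, 3.108, 0.001]
contact_force: [-6.1, 1.6, 24.9]
width: -0.0
```

apply_moves(
  motion=[0,0,0,0.1,0,0,0,0,0,0,0,0,0,0,0],
)

```text
time: 5.8
tcp_pos: [478.2, -105.1, 112.6]
orientation: [0.441, 3.107, 0.001]
contact_force: [-8.3, 2.2, 34.2]
width: 0.2
```

The hard stop is clear: force rises from 25 to 34 N with no further motion. I'll take a quick look, then lift.

```bash
python3 - <<'E'
from station import *
from h import *
c=camera('scene');s=sense();print(s['time'],s['contact_force']);np.savez('scene5.npz',**c)
E
```

```text
5.85 [-9.28903006  1.59487841 35.03218389]
```

apply_moves(
  motion=[0,0,0,-0.5,0,0,0,0,-0.5,0,0,0,0,-0.5,0,0,0,0,-1.0,0,0,0,0,-2.0,0,0,0,0,-3.0,0,0,0,0,0,0,0,0,0,0,0],
)

```text
time: 6.52
tcp_pos: [478.3, -105.1, 185.6]
orientation: [0.441, 3.108, 0.0]
contact_force: [0.6, -0.1, 0.4]
width: -0.1
```

```bash
python3 - <<'E'
from station import *
from h import *
c=camera('scene');s=sense();print(s['time'],s['tcp_pos'],s['contact_force'])
S3=dict(np.load('scene3.npz'));S5=dict(np.load('scene5.npz'))
cv2.imwrite('pics/s6.png',np.hstack([cv2.resize(i['color'][225:345,285:350,::-1],(266,490),interpolation=2) for i in (S3,S5,c)]))
for n,i in(('before',S3),('stop',S5),('after',c)):
    m=(i['color'][230:275,305:345].max(2)<60)
    r=np.where(m.sum(1)>3)[0]+230
    h=cv2.cvtColor(i['color'],cv2.COLOR_RGB2HSV)[285:330,305:338]
    o=(h[:,:,1]>120)
    print(n,'knob rows',r.min(),r.max(),'amber rows',np.where(o.sum(1)>4)[0][[0,-1]]+285)
E
```

```text
6.5667 [ 477.50420964 -104.83870503  184.51012342] [ 0.08180314 -0.5371824   0.32139049]
before knob rows 239 253 amber rows [304 321]
stop knob rows 230 265 amber rows [307 321]
after knob rows 239 253 amber rows [307 321]
```

View pics/s6.png

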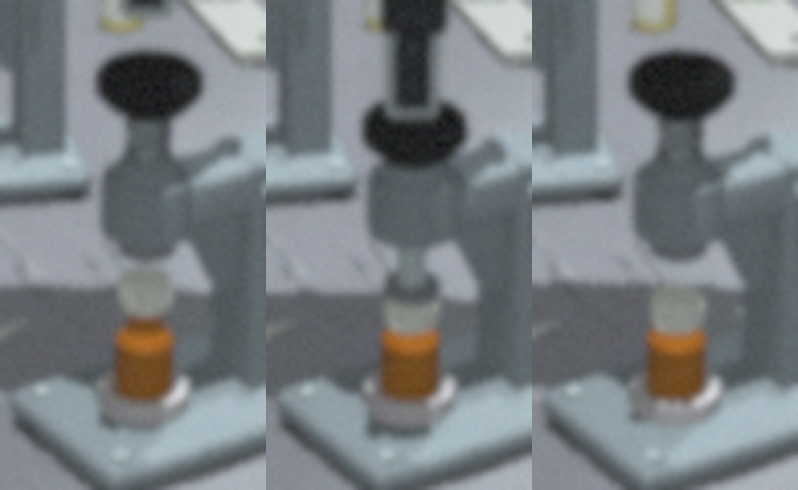

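The three panels show before, at the stop and after. The knob is back at rows 239–253 as it was before, and the cap is down so the vial neck is covered. The arm is clear of everything.

```bash
python3 -c "
from station import *
print(job_done())"
```

```text
the job is handed in; nothing more can be done
None
```

I pressed the knob of the middle grey press, the one holding the amber vial, down to its hard stop with the shut fingertips, then lifted clear and handed the job in at about 6.6 s.

**Stop:** At the bottom the force rose from 25 to 34 N with almost no further motion, after about 19–20 mm of travel. That is well under the 120 N wrist limit.

**After release:** In the scene camera the knob is back at exactly its starting pixel rows (239–253). The cap has moved down so that it covers the vial neck. The reported force is about 0 N. I never touched the empty press or the yellow one.

**One disagreement:** The reported TCP height was about 41 mm below where the cameras put the real fingertips. My first press, aimed by the reported height, stopped in the air above the knob. I found this from the zero force reading and by triangulating the fingertips, then finished the press by force and camera instead. The cause of the offset is unknown.

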